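Pin a cylinder's rod eye into its clevis

ROBOT

A 7-joint arm with a two-finger parallel gripper is mounted at the origin on a cart in front of the work surface, level with it; the furniture and walls round the work are solid. World frame = base frame: x ahead of the robot, y to its left, z up, the work surface at z = 0. Lengths are in m, angles in rad, forces in N, time in s.
With the tool pointing down it reaches from about 0.4 to 0.875 m from the base axis. Payload 19.3 kg.
Tool frame: the origin (TCP) lies midway between the tips of the shut fingers; the grasp point (between the pads) lies 19 mm behind it (bot.grip_depth is the distance from the TCP to the grasp point, in m); z points along the fingers, y is the line along which they close (so a half turn about z gives the same grasp; the last joint's range is limited). The gripper opens to 85 mm and grips with 20 to 120 N. Pads are 22 mm wide; open, the fingers measure 114 mm over their backs; the gripper's body (76 mm by 85 mm) begins 54 mm behind the grasp point. The pads swing forward as they close: fully open they stand 13 mm farther back than shut.
Start: joints at [-1.374, 0.521, -0.036, 1.599, 0.021, 1.021, -0.113], TCP at [0.165, 0.603, 0.196] pointing down, gripper open.
Joint ranges: [-2.91, 2.91], [-0.3, 2.13], [-1.5, 1.42], [0.17, 2.43], [-1.26, 4.41], [0.16, 1.93], [-2.52, 2.52]. Speed limits (rad/s): [1.89, 1.89, 2.39, 2.39, 3.01, 3.01, 3.01].

INTERFACE

Orientations are given as a 3x3 rotation matrix whose columns are the frame's x, y, z axes.
In Python, from bench import bot gives the robot as it stands.
- The arm moves only by the tool drive_tool, never from a script. Its argument "increments" is a list of rows, each a list of 7 numbers: the shift along the tool's x, y, z in mm, then the turn, a rotation vector about the tool's x, y, z in degrees, then the gripper command: -1 is shut, 1 is fully open, values between are in proportion. In form: [[dx, dy, dz, ax, ay, az, gripper], ...]. A call has exactly 8 rows; each row shifts and turns the commanded pose from where the row before left it, along the tool's axes as they then stand; what a row does not reach is not made up. A row lasts 1/10 s, in which the tool goes at most 50 mm and 8.59 degrees, less where a joint would pass 70% of its speed; a pose out of reach is approached as far as the arm can. A call with a gripper value outside its range is refused whole. The fingers move at their own pace and stop on an object; "grip_force" is the grip in N (left out, the last holds). Time passes only in rows, so rows that do not move let the fingers close, or fill a call up. It gives the time, the measured TCP pose, the force, the opening and the grip force at its end, in the units of the state.
- bot.get_state(): the state, without advancing time (a new reading comes with each control period).
- bot.read_camera(name): name is "scene" or "top" or "wrist"; returns the picture (420x560x3 uint8, red, green, blue); there is no depth.
- bot.camera_params(name): a dict with "intrinsics" (3x3 intrinsics, pixels), "camera_from_world" (4x4, takes a point from world to camera coordinates). Camera axes: x right, y down, z forward; pixel columns grow to the right and rows downward; lengths in m; the calibration is good to about 2 mm. The wrist camera is an equidistant fisheye: a pixel r from the principal point sees the ray r / f radians off the axis. A picture is of the moment at which its call begins: read the wrist's pose just before it. camera_params takes no time and is no camera call; for the wrist camera it gives the pose at the moment of the call.
- bot.close_job(): hands the job in; it is judged then, once.
The state is a dict: "t": time; "joints": joint angles; "dq": joint speeds; "effort": joint torques, N m; "ee_pos": TCP position; "orientation": TCP orientation; "ft_force": force on the tool from outside, world axes, zero at the start; "wrist_torque": the same for the moment, N m; "gripper_width": opening from 0.0 (shut) to 1.0 (fully open); "grasp_force": force on a finger pad.
Only numpy, scipy, OpenCV 4.12 (cv2) and the standard library are available. Lean on these libraries where they do the work, as an engineer would, in place of code of your own. Each camera call takes 0.05 s, during which the arm holds its last target. There are 200 camera calls.

TASK

Take the red-handled shoulder pin out of its black block and pin the air cylinder's rod eye into the dark steel clevis: straight down through the upper ear, the eye and the lower ear, pushed fully home so that its flange lies on the upper ear, then let go. The eye is trapped between the ears but sits off the line of the bores by an unknown distance, up to 9 mm either way along the rod, so feel for its hole with the pin's nose and draw it into line; work gently, never pressing the pin on the jig with more than about 30 N. Leave the loose things round it where they are.

Things in the scene. Friction and masses are not known exactly. Their poses are not given: they have to be found in the camera images.
- pin_grip (a point): Centre of the red square handle (18 x 18 mm, 44 mm tall) of the loose steel shoulder pin: 87 mm long, about 120 g, starting upright, nose down, in the black block. z up along the pin, x and y square to the handle's flats. Below this point: flange top 22 mm, flange underside 26 mm, shoulder underside 36 mm, nose end 65 mm. Flange 40 mm, shoulder 30 mm, shank 10 mm in diameter.
- pin_nose (a point): Centre of the flat end of the pin's nose, its edge broken by only 0.5 mm; same axes as pin_grip, 65 mm below it. The shank is 29 mm long from here to the shoulder, the shoulder 10 mm long, the flange 4 mm thick.
- holder: Fixed black block, 60 x 60 x 40 mm high, origin at the centre of its underside. The pin's shank stands in its 12 mm hole, 34 mm deep, and the shoulder rests on its top.
- bore (a point): Centre of the 32 mm bore of the clevis's upper ear, at the ear's top face, 53 mm above the table; fixed. z up; y along the rod: cylinder on the -y side, the clevis's closed end on the +y side. The ear is 10 mm thick, 54 mm wide in x. The nose can move about 11 mm to any side in it while the shoulder is above. With the pin fully home the nose is 39 mm below this point.
- eye_level (a point): On the bore's axis, fixed, 13 mm below point bore, level with the top of the rod eye: a steel tab 10 mm thick, 36 mm wide, hole squarish, 13 mm across in x, 11 mm in y. Axes as bore. The eye's hole starts anywhere within 9 mm of this point to the -y or +y side, never off in x; where is not told. The eye slides along y only, 10.8 mm at most either way, with about 3 N of friction, and stays where left.
- lower_hole (a point): Centre of the lower ear's 12.4 mm hole, at that ear's top face, 25 mm below point bore on the same axis; axes as bore. The ear is 10 mm thick, with 8 mm of free space under it. When the nose, through the eye, stands on this ear, the shoulder is still 4 mm above the upper ear, so the pin can be moved sideways with the eye.
- seal_block_1: Loose aluminium block with a round recess, 44 x 50 x 18 mm, a bystander; origin at the centre of its underside.
- grease_pot: Loose small red pot with a grey lid, 39 mm diameter, 32 mm tall, a bystander; origin at the centre of its underside.
- tape_roll_1: Loose roll of white tape lying flat, 53 mm diameter, 14 mm tall, a bystander; origin at the centre of its underside.
- oil_bottle: Loose standing cream oil bottle with a red spout, 41 mm diameter, 125 mm tall, a bystander; origin at the centre of its underside.
Not all that is in view belongs to the job. Leave any pink look-alike of the part that bears pin_grip alone.

How it is judged:
By the outcome, as a careful person would: the job done as asked, in the order asked, and still so for the second after the job is handed in, with the robot touching nothing.
It also fails if it takes over 64 s, if anything falls off the work surface, if the arm or the gripper's body presses on something with over 40 N, if the wrist force passes 120 N, or if a joint passes its speed limit or range.

## Working session

There is one attempt and no reset: what is moved stays moved. The work goes in short steps, Python scripts to look and compute and a tool call to move; the robot and the scene stay as the last step left them, time stands still between calls to the robot, and variables do not carry over. Pictures are saved under pics/ and viewed, at most 10 in all, crops included, and the job is handed in when it is done.

Besides the shell and the picture viewer there is one more tool, called after "Call:" as name([rows], argument=value, ...), one row to a line, values as JSON. drive_tool: Moves the arm, as the interface text tells. Its arguments: {"type":"object","properties":{"increments":{"type":"array","items":{"type":"array","items":{"type":"number"}}},"grip_force":{"type":"number"}},"required":["increments"]}

```bash
ls; mkdir -p pics; python3 - <<'E'
from bench import bot
import cv2,numpy as np
s=bot.get_state();print(s['t'],s['ee_pos'],s['orientation'],s['ft_force'])
for n in['scene','top']:
    im=bot.read_camera(n);cv2.imwrite(f'pics/{n}0.png',im[:,:,::-1]);p=bot.camera_params(n);print(n,p['intrinsics'],np.round(p['camera_from_world'],3))
E
```

```text
pics
0.0 [0.16474314 0.60250254 0.19552668] [[-9.64604532e-01  2.63700685e-01 -2.12676137e-04]
 [ 2.63700754e-01  9.64603862e-01 -1.14144273e-03]
 [-9.58510063e-05 -1.15712369e-03 -9.99999326e-01]] [-0.08292126  0.1017023  -0.41132934]
scene [[506.65434397   0.         278.40334598]
 [  0.         506.65434397 212.66320379]
 [  0.           0.           1.        ]] [[ 0.877 -0.48  -0.017 -0.477]
 [-0.31  -0.539 -0.784  0.25 ]
 [ 0.367  0.693 -0.621  0.726]
 [ 0.     0.     0.     1.   ]]
top [[425.7569764    0.         278.69407373]
 [  0.         425.7569764  217.25378966]
 [  0.           0.           1.        ]] [[-0.006 -1.     0.015  0.062]
 [-0.999  0.005 -0.051  0.539]
 [ 0.051 -0.016 -0.999  1.082]
 [ 0.     0.     0.     1.   ]]
```

View pics/scene0.png

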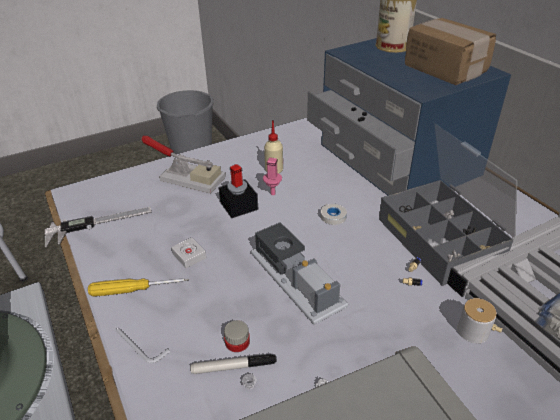

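View pics/top0.png

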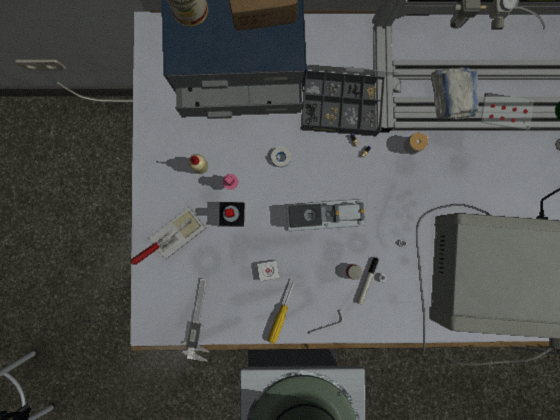

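Candidates: the red handle in the black block at scene (237,178) / top (231,212); the pink look-alike at scene (272,172) / top (231,182); the toggle press's red lever at scene (158,147); the oil bottle's red spout at scene (273,135). The description picks the one in the black block. The clevis is at scene (280,243) / top (308,214), with its closed end towards world +y (image left).

```bash
cat > h.py <<'E'
import numpy as np,cv2
from bench import bot
def ray(n,uv,p=None):
    p=p or bot.camera_params(n);K=np.array(p['intrinsics']);T=np.array(p['camera_from_world'])
    R,t=T[:3,:3],T[:3,3];d=np.array([(uv[0]-K[0,2])/K[0,0],(uv[1]-K[1,2])/K[1,1],1.])
    if n=='wrist':
        r=np.hypot(d[0],d[1]);d=np.array([d[0]/r*np.sin(r),d[1]/r*np.sin(r),np.cos(r)]) if r>1e-9 else np.array([0,0,1.])
    return -R.T@t,R.T@d
def onz(n,uv,z,p=None):
    c,d=ray(n,uv,p);return c+d*(z-c[2])/d[2]
def tri(a,b):
    (c1,d1),(c2,d2)=a,b;d1=d1/np.linalg.norm(d1);d2=d2/np.linalg.norm(d2)
    s=np.linalg.lstsq(np.c_[d1,-d2],c2-c1,rcond=None)[0];p,q=c1+s[0]*d1,c2+s[1]*d2
    return (p+q)/2,np.linalg.norm(p-q)
def red(im):
    h=cv2.cvtColor(im,cv2.COLOR_RGB2HSV);return (((h[...,0]<6)|(h[...,0]>174))&(h[...,1]>170)&(h[...,2]>60)).astype(np.uint8)
E
python3 - <<'E'
from h import *
t=cv2.imread('pics/top0.png');s=cv2.imread('pics/scene0.png')
a=cv2.resize(t[160:260,190:380],None,fx=4,fy=4,interpolation=2)
b=cv2.resize(s[150:320,210:350],(494,600),interpolation=2)
cv2.imwrite('pics/tc.png',a);cv2.imwrite('pics/sc.png',b)
for n,im in(('top',t),('scene',s)):
    m=red(im[:,:,::-1].copy());k,l,st,c=cv2.connectedComponentsWithStats(m)
    for i in range(1,k):
        if st[i,4]>15:print(n,st[i],c[i].round(1),onz(n,c[i],.098).round(3),onz(n,c[i],.076).round(3))
E
```

```text
top [191 156   8   8  44] [194.8 159.6] [0.673 0.259 0.098] [0.678 0.263 0.076]
top [225 209   9   8  56] [229.1 212.5] [0.547 0.178 0.098] [0.548 0.18  0.076]
top [132 243  27  21 165] [144.8 253.5] [0.451 0.376 0.098] [0.45  0.382 0.076]
scene [382  43  13   5  24] [387.   44.9] [1.204 0.541 0.098] [1.244 0.587 0.076]
scene [269 121   8  20  71] [272.5 134.1] [0.668 0.25  0.098] [0.686 0.284 0.076]
scene [142 136  31  20 217] [156.4 145.4] [0.437 0.331 0.098] [0.446 0.369 0.076]
scene [231 165  11  22 198] [236.1 175.4] [0.534 0.146 0.098] [0.547 0.176 0.076]
scene [225 340  24  12 124] [236.9 346.5] [ 0.369 -0.211  0.098] [ 0.375 -0.196  0.076]
```

View pics/tc.png

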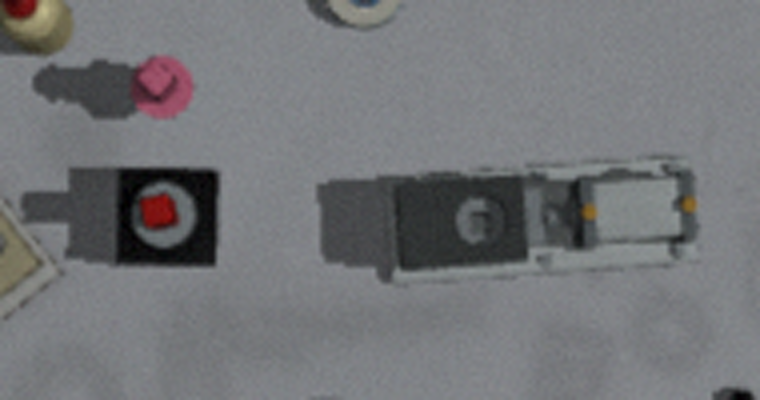

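View pics/sc.png

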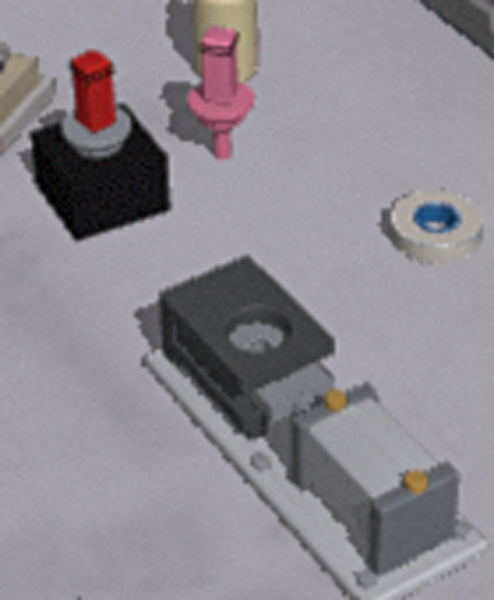

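The top crop shows the red handle at crop (158,211), turned about 12°, in the black block. The bore is at crop (480,221), which is full-image (310,215). The scene crop shows the bore centre at about full-image (283.7,243.8), and the pink look-alike stands apart behind the block. Moving in now.

Call:
drive_tool([
  [-40,-26,0,0,0,0,1],
  [-40,-26,0,0,0,0,1],
  [-40,-26,0,0,0,0,1],
  [-40,-26,0,0,0,0,1],
  [-40,-26,0,0,0,0,1],
  [-40,-26,0,0,0,0,1],
  [-40,-26,0,0,0,0,1],
  [-40,-26,0,0,0,0,1],
])

```text
t: 0.9
ee_pos: [0.4195, 0.3161, 0.1961]
orientation: [[-0.965, 0.264, -0.0], [0.264, 0.965, -0.0], [0.0, -0.0, -1.0]]
ft_force: [0.2, 0.8, 0.6]
gripper_width: 1.003
grasp_force: 0.0
```

Call:
drive_tool([
  [-40,-26,0,0,0,0,1],
  [-40,-26,0,0,0,0,1],
  [-40,-26,0,0,0,0,1],
  [-40,-26,0,0,0,0,1],
  [0,0,0,0,0,-8,1],
  [0,0,0,0,0,-8,1],
  [0,0,0,0,0,-8,1],
  [0,0,0,0,0,-3,1],
])

```text
t: 1.7
ee_pos: [0.5454, 0.1751, 0.1958]
orientation: [[-0.978, -0.208, -0.001], [-0.208, 0.978, -0.0], [0.001, -0.0, -1.0]]
ft_force: [1.0, -0.7, -0.3]
gripper_width: 1.003
grasp_force: 0.0
```

```bash
python3 - <<'E'
from h import *
p=bot.camera_params('wrist');im=bot.read_camera('wrist');cv2.imwrite('pics/w1.png',im[:,:,::-1])
s=bot.get_state();print(s['t'],s['ee_pos'].round(4),s['orientation'].round(3),s['ft_force'],s['gripper_width'])
import pickle;pickle.dump(p,open('w1.pkl','wb'));print(p['intrinsics'],p['camera_from_world'].round(3))
a,b=(310,215.2),(283.7,243.8)
print(tri(ray('top',a),ray('scene',b)),onz('top',a,.053),onz('scene',b,.053))
m=red(im);k,l,st,c=cv2.connectedComponentsWithStats(m)
for i in range(1,k):
    if st[i,4]>30:
        pts=np.argwhere(l==i)[:,::-1].astype(np.float32);print(st[i],c[i].round(1),onz('wrist',c[i],.098,p).round(4),cv2.minAreaRect(pts))
E
```

```text
1.75 [0.5454 0.1751 0.1958] [[-0.978 -0.209 -0.001]
 [-0.209  0.978 -0.   ]
 [ 0.001 -0.    -1.   ]] [ 0.02677482  0.05164836 -0.34318525] 0.9992474479338957
[[325.1922621    0.         281.16923324]
 [  0.         325.1922621  210.32563336]
 [  0.           0.           1.        ]] [[-0.208  0.978 -0.    -0.058]
 [ 0.93   0.198  0.309 -0.582]
 [ 0.302  0.064 -0.951  0.203]
 [ 0.     0.     0.     1.   ]]
(array([ 0.5435169 , -0.01930126,  0.04847688]), np.float64(0.0028043481550684107)) [ 0.54198542 -0.01831493  0.053     ] [ 0.54244382 -0.02417551  0.053     ]
[62 12 17 28 48] [73.4 27.4] [ 0.4161 -0.0554  0.098 ] ((71.81544494628906, 27.098310470581055), (10.141578674316406, 29.13967514038086), 20.323137283325195)
[456 133  63  32 893] [488.4 148.2] [0.4504 0.3627 0.098 ] ((487.6610107421875, 148.59500122070312), (15.56832504272461, 63.61275100708008), 70.76932525634766)
[275 191  19  19 324] [283.7 200.3] [0.5455 0.178  0.098 ] ((284.0, 200.0), (18.0, 18.0), 90.0)
[325 317  15  29  91] [332.3 326.9] [0.6719 0.2585 0.098 ] ((331.7572021484375, 331.4219970703125), (28.738807678222656, 10.796060562133789), 81.25383758544922)
```

View pics/w1.png

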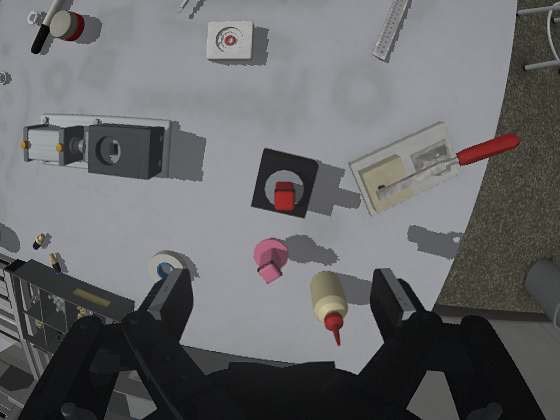

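The wrist view confirms the red handle, with its top face at (284,200), square to the tool. The pink one is at (269,260) and the bore at about (109,151). Descending to grasp.

Call:
drive_tool([
  [-1.2,2.8,25,0,0,0,1],
  [0,0,30,0,0,0,1],
  [0,0,30,0,0,0,1],
  [0,0,25,0,0,0,1],
  [0,0,16,0,0,0,1],
  [0,0,10,0,0,0,1],
  [0,0,0,0,0,0,1],
  [0,0,0,0,0,0,0.3],
], grip_force=60)

```text
t: 2.55
ee_pos: [0.5464, 0.1784, 0.0606]
orientation: [[-0.979, -0.203, 0.0], [-0.203, 0.979, 0.0], [-0.0, 0.0, -1.0]]
ft_force: [0.1, 0.7, -0.1]
gripper_width: 0.858
grasp_force: 0.0
```

Call:
drive_tool([
  [0,0,0,0,0,0,-0.2],
  [0,0,0,0,0,0,-0.6],
  [0,0,0,0,0,0,-1],
  [0,0,0,0,0,0,-1],
  [0,0,0,0,0,0,-1],
  [0,0,0,0,0,0,-1],
  [0,0,0,0,0,0,-1],
  [0,0,0,0,0,0,-1],
])

```text
t: 3.35
ee_pos: [0.5465, 0.1784, 0.0607]
orientation: [[-0.979, -0.203, 0.001], [-0.203, 0.979, 0.0], [-0.001, 0.0, -1.0]]
ft_force: [-1.5, -0.5, 8.0]
gripper_width: 0.169
grasp_force: 58.5
```

```bash
python3 - <<'E'
from h import *
s=bot.get_state();print(s['t'],s['ee_pos'].round(4),s['ft_force'],s['gripper_width'],s['grasp_force'])
import pickle;p=pickle.load(open('w1.pkl','rb'))
print(onz('wrist',(109,151),.053,p))
# bore: brighter blob inside dark ear; dark ear contour
for n,f,roi in(('wrist','w1',(80,110,95,80)),('top','top0',(285,195,42,40)),('scene','scene0',(250,215,60,60))):
    im=cv2.imread(f'pics/{f}.png',0);x,y,w,h=roi
    c=cv2.resize(im[y:y+h,x:x+w],None,fx=6,fy=6,interpolation=2);cv2.imwrite(f'pics/b_{n}.png',c)
a=[cv2.resize(cv2.imread(f'pics/b_{n}.png'),None,fx=k,fy=k) for n,k in(('wrist',.7),('top',1),('scene',1))]
H=600;o=np.zeros((600,800,3),np.uint8)
o[:a[0].shape[0],:a[0].shape[1]]=a[0];o[340:340+a[1].shape[0],:252]=a[1][:260];o[:360,420:780]=a[2]
cv2.imwrite('pics/b.png',o)
E
```

```text
3.35 [0.5465 0.1784 0.0607] [-1.46423289 -0.49369313  8.00887814] 0.16938295947867582 58.531765937805176
[ 0.54192088 -0.01640519  0.053     ]
```

View pics/b.png

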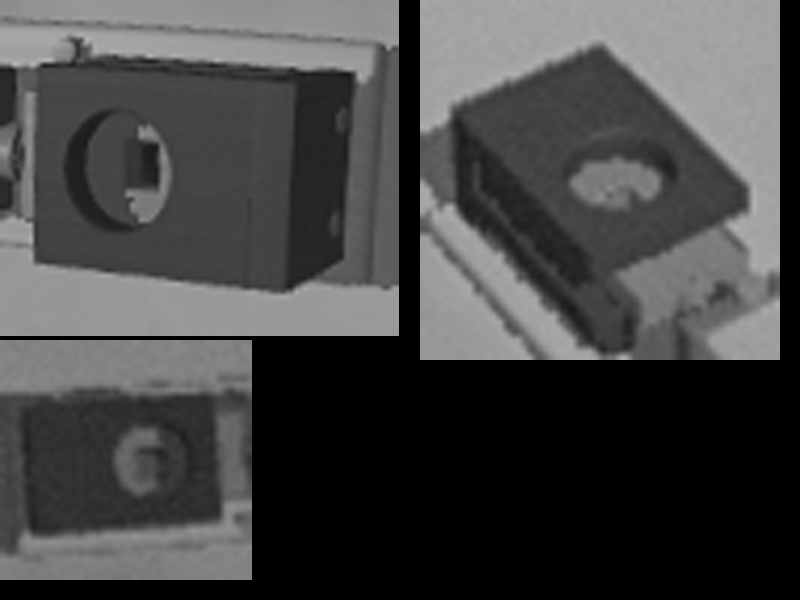

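The pin is gripped (pad force 58 N). The crops show the bore at wrist (108.3,150.5), top (310.3,215.3) and scene (283.8,243.5). The eye's hole looks shifted towards +y (right in the wrist crop).

Call:
drive_tool([
  [0,0,-8,0,0,0,-1],
  [0,0,-17,0,0,0,-1],
  [0,0,-20,0,0,0,-1],
  [0,0,-20,0,0,0,-1],
  [0,0,0,0,0,0,-1],
  [11.3,-41.4,0,0,0,0,-1],
  [11,-50,0,0,0,0,-1],
  [11,-40,0,0,0,0,-1],
])

```text
t: 4.15
ee_pos: [0.5397, 0.0418, 0.1247]
orientation: [[-0.979, -0.203, -0.001], [-0.203, 0.979, -0.001], [0.001, -0.001, -1.0]]
ft_force: [1.3, -0.4, -1.2]
gripper_width: 0.167
grasp_force: 58.8
```

Call:
drive_tool([
  [11,-40,0,0,0,0,-1],
  [0,-20,0,0,0,0,-1],
  [0,0,0,0,0,4,-1],
  [0,0,0,0,0,4,-1],
  [0,0,0,0,0,0,-1],
  [0,0,0,0,0,0,-1],
  [0,0,0,0,0,0,-1],
  [0,0,0,0,0,0,-1],
])

```text
t: 4.95
ee_pos: [0.5416, -0.0168, 0.125]
orientation: [[-0.998, -0.066, -0.0], [-0.066, 0.998, 0.0], [0.0, 0.0, -1.0]]
ft_force: [-0.1, -0.5, -1.7]
gripper_width: 0.168
grasp_force: 58.8
```

```bash
python3 - <<'E'
from h import *
import pickle
p0=pickle.load(open('w1.pkl','rb'))
q=[onz('wrist',(80+a/4.2,110+b/4.2),.053,p0) for a,b in((38,67),(297,83),(288,290),(35,262))];q=np.array(q);print(q.round(4))
for n,uv in(('wrist',(108.3,150.5)),('top',(310.3,215.3)),('scene',(283.8,243.5))):print(n,onz(n,uv,.053,p0 if n=='wrist' else None).round(4))
p=bot.camera_params('wrist');im=bot.read_camera('wrist');pickle.dump(p,open('w2.pkl','wb'))
s=bot.get_state();print(s['t'],s['ee_pos'].round(4),s['orientation'].round(3),s['ft_force'].round(1),s['gripper_width'],s['grasp_force'])
cv2.imwrite('pics/w2.png',cv2.resize(im[100:330,150:420,::-1],None,fx=2.5,fy=2.5,interpolation=2))
E
```

```text
[[ 0.5178 -0.0462  0.053 ]
 [ 0.5119  0.0312  0.053 ]
 [ 0.5644  0.0353  0.053 ]
 [ 0.5706 -0.0425  0.053 ]]
wrist [ 0.5415 -0.0174  0.053 ]
top [ 0.5417 -0.0191  0.053 ]
scene [ 0.543  -0.0236  0.053 ]
5.0 [ 0.5416 -0.0168  0.1251] [[-0.998 -0.066 -0.   ]
 [-0.066  0.998  0.   ]
 [ 0.     0.    -1.   ]] [ 0.1 -0.7 -0.8] 0.17115962870583898 58.80882375407964
```

View pics/w2.png

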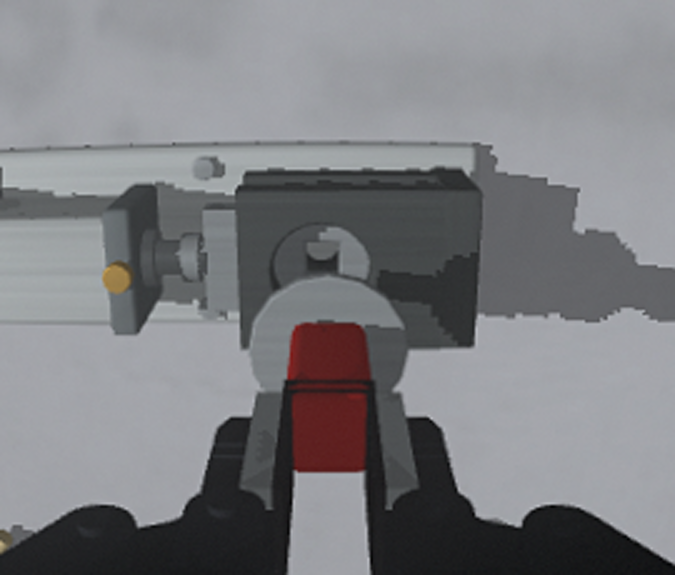

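The pin hangs straight over the bore. The bore ellipse centre is at about full-image (278.4,207.2), and a dark patch inside it, probably the eye's hole, is near (278.8,204).

```bash
python3 - <<'E'
from h import *
import pickle
p0=pickle.load(open('w1.pkl','rb'));p=pickle.load(open('w2.pkl','rb'))
print('bore w2',onz('wrist',(278.4,207.2),.053,p).round(4))
print('hole w1',[onz('wrist',(80+a/4.2,110+163/4.2),.04,p0).round(4) for a in(127,143,160)])
print('hole w2',[onz('wrist',(150+a/2.5,100+262/2.5),.04,p).round(4) for a in(305,322,340)])
print('hole top',onz('top',(285+150/6,195+122/6),.04).round(4))
im=cv2.imread('pics/w2.png');w=cv2.imread('pics/w1.png')
o=np.zeros((560,800,3),np.uint8)
o[:480,:400]=cv2.resize(cv2.imread('pics/w2.png')[210:300,285:360],(400,480),interpolation=0)
o[:480,400:]=cv2.resize(w[130:171,90:124],(400,480),interpolation=0)
cv2.imwrite('pics/eye.png',o)
E
```

```text
bore w2 [ 0.5406 -0.0185  0.053 ]
hole w1 [array([ 0.5422, -0.0221,  0.04  ]), array([ 0.5414, -0.017 ,  0.04  ]), array([ 0.5406, -0.0117,  0.04  ])]
hole w2 [array([ 0.5429, -0.0239,  0.04  ]), array([ 0.5425, -0.0182,  0.04  ]), array([ 0.5421, -0.0121,  0.04  ])]
hole top [ 0.5424 -0.0195  0.04  ]
```

View pics/eye.png

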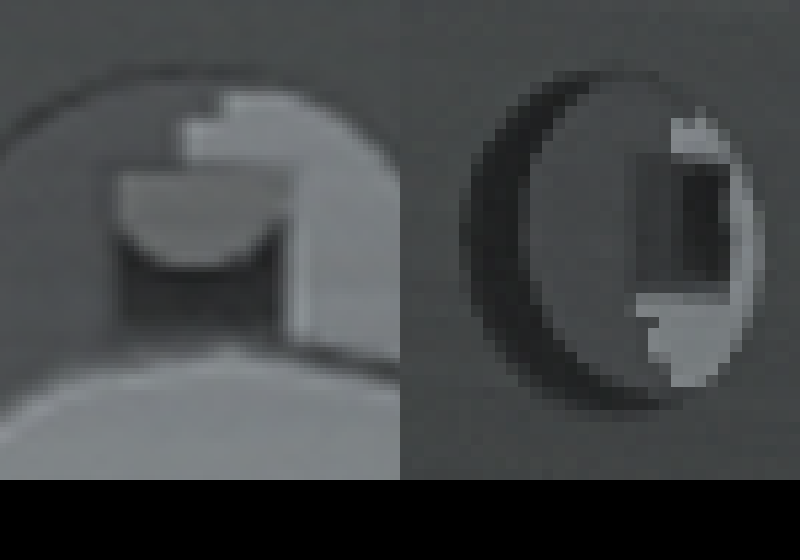

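The close crop shows the eye's hole almost in line: it spans w2 crop u 306–339, i.e. y −0.0236 to −0.0121, against a bore axis near −0.0184. I'll go down into the upper bore and feel with small steps.

Call:
drive_tool([
  [-0.3,-1.5,0,0,0,0.5,-1],
  [0,0,8,0,0,0,-1],
  [0,0,8,0,0,0,-1],
  [0,0,8,0,0,0,-1],
  [0,0,6,0,0,0,-1],
  [0,0,4,0,0,0,-1],
  [0,0,0,0,0,0,-1],
  [0,0,0,0,0,0,-1],
])

```text
t: 5.8
ee_pos: [0.5421, -0.0184, 0.0912]
orientation: [[-0.998, -0.056, 0.0], [-0.056, 0.998, -0.0], [-0.0, -0.0, -1.0]]
ft_force: [0.1, 0.1, -1.4]
gripper_width: 0.168
grasp_force: 58.8
```

Call:
drive_tool([
  [0,0,1,0,0,0,-1],
  [0,0,0.5,0,0,0,-1],
  [0,0,0.5,0,0,0,-1],
  [0,0,0.5,0,0,0,-1],
  [0,0,0.5,0,0,0,-1],
  [0,0,0,0,0,0,-1],
  [0,0,0,0,0,0,-1],
  [0,0,0,0,0,0,-1],
])

```text
t: 6.6
ee_pos: [0.5421, -0.0184, 0.0881]
orientation: [[-0.998, -0.056, 0.0], [-0.056, 0.998, -0.0], [-0.0, -0.0, -1.0]]
ft_force: [0.2, 0.9, -0.8]
gripper_width: 0.17
grasp_force: 58.8
```

Call:
drive_tool([
  [0,0,0.5,0,0,0,-1],
  [0,0,0.5,0,0,0,-1],
  [0,0,0.5,0,0,0,-1],
  [0,0,0.5,0,0,0,-1],
  [0,0,0.5,0,0,0,-1],
  [0,0,0.5,0,0,0,-1],
  [0,0,0,0,0,0,-1],
  [0,0,0,0,0,0,-1],
])

```text
t: 7.4
ee_pos: [0.542, -0.0183, 0.0851]
orientation: [[-0.998, -0.056, -0.0], [-0.056, 0.998, -0.0], [0.0, -0.0, -1.0]]
ft_force: [0.5, 0.1, -1.9]
gripper_width: 0.172
grasp_force: 58.8
```

Call:
drive_tool([
  [0,0,1,0,0,0,-1],
  [0,0,1,0,0,0,-1],
  [0,0,1,0,0,0,-1],
  [0,0,1,0,0,0,-1],
  [0,0,1,0,0,0,-1],
  [0,0,0.5,0,0,0,-1],
  [0,0,0,0,0,0,-1],
  [0,0,0,0,0,0,-1],
])

```text
t: 8.2
ee_pos: [0.5421, -0.0184, 0.0796]
orientation: [[-0.998, -0.056, 0.0], [-0.056, 0.998, -0.0], [-0.0, -0.0, -1.0]]
ft_force: [-0.1, 0.1, -1.1]
gripper_width: 0.17
grasp_force: 58.8
```

Call:
drive_tool([
  [0,0,0.5,0,0,0,-1],
  [0,0,0.5,0,0,0,-1],
  [0,0,0.5,0,0,0,-1],
  [0,0,0.5,0,0,0,-1],
  [0,0,0.5,0,0,0,-1],
  [0,0,0.5,0,0,0,-1],
  [0,0,0,0,0,0,-1],
  [0,0,0,0,0,0,-1],
])

```text
t: 9.0
ee_pos: [0.542, -0.0184, 0.0766]
orientation: [[-0.998, -0.056, -0.0], [-0.056, 0.998, -0.0], [0.0, -0.0, -1.0]]
ft_force: [-0.1, -0.6, -0.4]
gripper_width: 0.168
grasp_force: 58.8
```

Call:
drive_tool([
  [0,0,0.5,0,0,0,-1],
  [0,0,0.5,0,0,0,-1],
  [0,0,0.5,0,0,0,-1],
  [0,0,0.5,0,0,0,-1],
  [0,0,0.5,0,0,0,-1],
  [0,0,0,0,0,0,-1],
  [0,0,0,0,0,0,-1],
  [0,0,0,0,0,0,-1],
])

```text
t: 9.8
ee_pos: [0.5421, -0.0184, 0.0741]
orientation: [[-0.998, -0.056, 0.0], [-0.056, 0.998, -0.0], [-0.0, -0.0, -1.0]]
ft_force: [0.6, 0.3, -1.1]
gripper_width: 0.172
grasp_force: 58.8
```

Call:
drive_tool([
  [0,0,0.5,0,0,0,-1],
  [0,0,0.5,0,0,0,-1],
  [0,0,0.5,0,0,0,-1],
  [0,0,0.5,0,0,0,-1],
  [0,0,0,0,0,0,-1],
  [0,0,0,0,0,0,-1],
  [0,0,0,0,0,0,-1],
  [0,0,0,0,0,0,-1],
])

```text
t: 10.6
ee_pos: [0.542, -0.0184, 0.0721]
orientation: [[-0.998, -0.056, 0.0], [-0.056, 0.998, -0.0], [-0.0, -0.0, -1.0]]
ft_force: [0.1, -0.4, -1.3]
gripper_width: 0.169
grasp_force: 58.8
```

Call:
drive_tool([
  [0,0,0.5,0,0,0,-1],
  [0,0,0.5,0,0,0,-1],
  [0,0,0.5,0,0,0,-1],
  [0,0,0.5,0,0,0,-1],
  [0,0,0.5,0,0,0,-1],
  [0,0,0.5,0,0,0,-1],
  [0,0,0,0,0,0,-1],
  [0,0,0,0,0,0,-1],
])

```text
t: 11.4
ee_pos: [0.542, -0.0184, 0.0691]
orientation: [[-0.998, -0.056, -0.0], [-0.056, 0.998, -0.0], [0.0, -0.0, -1.0]]
ft_force: [-0.1, -0.3, -0.4]
gripper_width: 0.166
grasp_force: 58.8
```

Call:
drive_tool([
  [0,0,0.5,0,0,0,-1],
  [0,0,0.5,0,0,0,-1],
  [0,0,0.5,0,0,0,-1],
  [0,0,0.5,0,0,0,-1],
  [0,0,0.5,0,0,0,-1],
  [0,0,0.5,0,0,0,-1],
  [0,0,0,0,0,0,-1],
  [0,0,0,0,0,0,-1],
])

```text
t: 12.2
ee_pos: [0.542, -0.0184, 0.0661]
orientation: [[-0.998, -0.056, -0.0], [-0.056, 0.998, -0.0], [0.0, -0.0, -1.0]]
ft_force: [0.1, -0.4, -1.0]
gripper_width: 0.17
grasp_force: 58.8
```

Call:
drive_tool([
  [0,0,0.5,0,0,0,-1],
  [0,0,0.5,0,0,0,-1],
  [0,0,0.4,0,0,0,-1],
  [0,0,0.3,0,0,0,-1],
  [0,0,0,0,0,0,-1],
  [0,0,0,0,0,0,-1],
  [0,0,0,0,0,0,-1],
  [0,0,0,0,0,0,-1],
])

```text
t: 13.0
ee_pos: [0.5421, -0.0184, 0.0644]
orientation: [[-0.998, -0.056, 0.0], [-0.056, 0.998, -0.0], [-0.0, -0.0, -1.0]]
ft_force: [0.6, 0.4, -0.7]
gripper_width: 0.169
grasp_force: 58.8
```

Call:
drive_tool([
  [0,0,0.3,0,0,0,-1],
  [0,0,0.3,0,0,0,-1],
  [0,0,0,0,0,0,-1],
  [0,0,0,0,0,0,-1],
  [0,0,0,0,0,0,-1],
  [0,0,0,0,0,0,-1],
  [0,0,0,0,0,0,-1],
  [0,0,0,0,0,0,-1],
])

```text
t: 13.8
ee_pos: [0.542, -0.0184, 0.0638]
orientation: [[-0.998, -0.056, 0.0], [-0.056, 0.998, -0.0], [0.0, -0.0, -1.0]]
ft_force: [-0.2, -0.6, -0.5]
gripper_width: 0.171
grasp_force: 59.0
```

Call:
drive_tool([
  [0,0,0.2,0,0,0,-1],
  [0,0,0.2,0,0,0,-1],
  [0,0,0,0,0,0,-1],
  [0,0,0,0,0,0,-1],
  [0,0,0,0,0,0,-1],
  [0,0,0,0,0,0,-1],
  [0,0,0,0,0,0,-1],
  [0,0,0,0,0,0,-1],
])

```text
t: 14.6
ee_pos: [0.5421, -0.0185, 0.0637]
orientation: [[-0.998, -0.056, 0.0], [-0.056, 0.998, -0.0], [-0.0, -0.0, -1.0]]
ft_force: [-2.2, -1.4, 6.3]
gripper_width: 0.172
grasp_force: 60.2
```

Call:
drive_tool([
  [0,0,0.2,0,0,0,-1],
  [0,0,0,0,0,0,-1],
  [0,0,0,0,0,0,-1],
  [0,0,0,0,0,0,-1],
  [0,0,0,0,0,0,-1],
  [0,0,0,0,0,0,-1],
  [0,0,0,0,0,0,-1],
  [0,0,0,0,0,0,-1],
])

```text
t: 15.4
ee_pos: [0.5421, -0.0185, 0.0636]
orientation: [[-0.998, -0.056, 0.0], [-0.056, 0.998, -0.0], [-0.0, -0.0, -1.0]]
ft_force: [-3.5, -0.7, 10.0]
gripper_width: 0.169
grasp_force: 60.8
```

Call:
drive_tool([
  [0,0,-0.4,0,0,0,-0.7],
  [0,0,0,0,0,0,-0.5],
  [0,0,0,0,0,0,-0.3],
  [0,0,0,0,0,0,-0.2],
  [0,0,0,0,0,0,-0.2],
  [0,0,0,0,0,0,-0.2],
  [0,0,0,0,0,0,-0.2],
  [0,0,0,0,0,0,-0.2],
])

```text
t: 16.2
ee_pos: [0.542, -0.0183, 0.0636]
orientation: [[-0.998, -0.056, 0.0], [-0.056, 0.998, 0.0], [-0.0, 0.0, -1.0]]
ft_force: [0.3, 0.3, 0.2]
gripper_width: 0.402
grasp_force: 0.0
```

Call:
drive_tool([
  [0,0,-8,0,0,0,-0.2],
  [0,0,-15,0,0,0,-0.2],
  [0,0,-25,0,0,0,-0.2],
  [0,0,-30,0,0,0,-0.2],
  [0,0,-30,0,0,0,-0.2],
  [0,0,-20,0,0,0,-0.2],
  [0,0,0,0,0,0,-0.2],
  [0,0,0,0,0,0,-0.2],
])

```text
t: 17.0
ee_pos: [0.5421, -0.0183, 0.192]
orientation: [[-0.998, -0.056, 0.001], [-0.056, 0.998, 0.0], [-0.001, 0.0, -1.0]]
ft_force: [-0.8, -0.1, -1.7]
gripper_width: 0.401
grasp_force: 0.0
```

```bash
python3 - <<'E'
from h import *
im=bot.read_camera('wrist');sc=bot.read_camera('scene')
o=np.zeros((420,800,3),np.uint8);o[:,:400]=im[:,80:480,::-1]
o[:,400:]=cv2.resize(sc[140:350,180:380,::-1],(400,420),interpolation=2);cv2.imwrite('pics/end.png',o)
s=bot.get_state();print(s['t'],s['ee_pos'],s['ft_force'])
E
```

```text
17.1 [ 0.541569   -0.01832676  0.19101223] [-0.50730368  0.40666884 -0.11504173]
```

View pics/end.png

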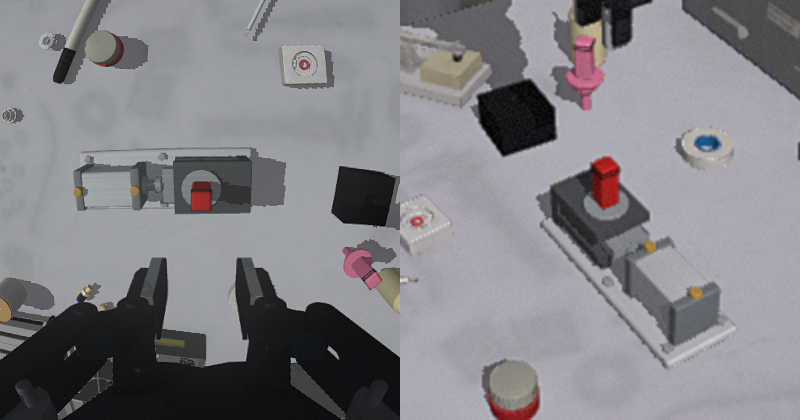

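The picture shows the pin standing upright in the clevis, its flange flat on the upper ear (crop (605,205)). The gripper is clear and the bystanders in view are where they were.

```bash
python3 -c "
from bench import bot
print(bot.close_job())"
```

```text
the job is handed in; nothing more can be done
None
```

The pin is through the upper ear, the eye and the lower ear with its flange on the upper ear, released and handed in at about 17 s; the highest pressing force I read was 10 N, and the eye's hole turned out to be nearly in line already, so it needed no drawing over.

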